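Unpack the top plaque and mark it with the sprung seal stamp

ROBOT

A 6-joint arm with a two-finger parallel gripper is mounted at the origin on the work surface. World frame = base frame: x ahead of the robot, y to its left, z up, the work surface at z = 0. Lengths are in m, angles in rad, forces in N, time in s.
With the tool pointing down it reaches from about 0.25 to 0.8 m from the base axis. Payload 3.9 kg.
Tool frame: the origin (TCP) lies between the finger pads; the fingertips stand 14 mm ahead of it and the grasp point (between the pads) lies 5 mm behind it; z points along the fingers, y is the line along which they close (so a half turn about z gives the same grasp; the last joint's range is limited). The gripper opens to 85 mm and grips with 20 to 120 N. Pads are 22 mm wide; open, the fingers measure 114 mm over their backs; the gripper's body (76 mm by 85 mm) begins 54 mm behind the grasp point. The pads swing forward as they close: fully open they stand 13 mm farther back than shut.
Start: joints at [1.246, 0.26, -0.138, 1.173, 0, 1.571], TCP at [0.168, 0.498, 0.245] pointing down, gripper open.
Joint ranges: [-2.78, 2.78], [-0.83, 1.72], [-1.28, 1.37], [-1.9, 2.12], [-1.57, 1.48], [-3.14, 3.14]. Speed limits (rad/s): [2.57, 2.57, 3.14, 3.14, 3.14, 3.14].

INTERFACE

Orientations are given as [roll, pitch, yaw] about the fixed x, y, z axes, in that order (R = Rz(yaw) Ry(pitch) Rx(roll)).
In Python, from bench import robot gives the robot as it stands.
- The arm moves only by the shell command python3 -m creep 'ROWS'. ROWS is JSON, a list of rows, each a list of 5 numbers: the shift along the world's x, y, z in mm, then the turn about the world's z in rad, then the closure, from -1 (fully open) to 1 (shut), so that 0 is half open. In form: [[tx, ty, tz, yaw, claw], ...]. A call has 1 to 20 rows; each row shifts and turns the commanded pose from where the row before left it; what a row does not reach is not made up. A row lasts 1/8 s, in which the tool goes at most 62.5 mm and 10.7 degrees, less where a joint would pass 70% of its speed; a pose out of reach is approached as far as the arm can. A call with a gripper value outside its range is refused whole. The fingers move at their own pace and stop on an object; the grip force is fixed at half the most. Time passes only in rows, so rows that do not move let the fingers close. It gives the time, the measured TCP pose, the force, the opening and the grip force at its end, in the units of the state.
- robot.state(): the state, without advancing time (a new reading comes with each control period).
- robot.read_camera(name): name is "side" or "top"; returns a dict with "frame" (420x560x3 uint8, red, green, blue), "fx", "fy", "cx", "cy" (pixels), "R" (3x3) and "t" (3): a world point X has camera coordinates R X + t. Camera axes: x right, y down, z forward; pixel columns grow to the right and rows downward; lengths in m; the calibration is good to about 2 mm. A picture is of the moment at which its call begins. There is no depth.
- robot.sign_off(): hands the job in; it is judged then, once.
Trained networks look in the newest picture that a camera, given by its name, has taken for a name from the list of things; names that differ only in an ending like _2 or _b are one class to them, and where a whole thing is asked for, a point or a joint stands for the part that bears it (a point fixed in the world has none). Each returns a list of dicts, best first, with "p" (0 to 1); they miss things now and then, are a little off and sometimes report something else, mostly with a low value. They report only what shows in the picture. A call takes as long as a camera call. They do not tell look-alikes from the thing itself.
- robot.recognise(camera, query): "extent" ([left, top, right, bottom] in pixels, round what is visible of it).
- robot.cut_out(camera, query): "mask" (420x560 bool, what is visible of it) and "extent" ([left, top, right, bottom] in pixels, round what is visible of it).
The state is a dict: "t": time; "qpos": joint angles; "joint_vel": joint speeds; "tau": joint torques, N m; "eef_pos": TCP position; "ee_rot": TCP orientation; "force": force on the tool from outside, world axes, zero at the start; "wrist_torque": the same for the moment, N m; "finger_gap": finger opening in m; "gripper_force": force on a finger pad.
Only numpy, scipy, OpenCV 4.12 (cv2) and the standard library are available. Lean on these libraries where they do the work, as an engineer would, in place of code of your own. Each camera call takes 0.05 s, during which the arm holds its last target. There are 200 camera calls.

TASK

Lift the top blue spacer board off the stack of stone plaques and set it down squarely on the pile of blue spacers. Then stand the seal stamp upright on the middle of the plaque you uncovered, square with its edges (long side along long side), press the red plunger head fully down to its stop, let it spring back up and leave the stamp standing there. Do not push the plunger in anywhere but on the plaque, do not drop anything, and leave the rest of the stack, the pile and the other things on the bench in place.

Things in the scene. Friction and masses are not known exactly. Their poses are not given: they have to be found in the camera images.
- spacer_center (a point): Centre of the loose blue plastic spacer board that lies on top of the stack: 100 (its x) x 58 (its y) x 10 mm thick (z up), about 60 g. The stack, from the table up: green painted base board 140 x 80 x 12 mm (fixed), white stone plaque, blue spacer, white stone plaque, this blue spacer; all loose, centred on one another and turned alike. The spacer overhangs the plaque under it by 4 mm at each long side, and the white ends of the plaque stick out 8 mm at each short side
- plaque_center (a point): Centre of the upper white stone plaque, 116 (its x) x 50 (its y) x 12 mm thick (z up), about 130 g, lying loose in the stack under the top spacer board; its top face, 6 mm above this point, is 46 mm above the table
- pile_top_center (a point): Centre of the upper of the two blue spacer boards (each 100 x 58 x 10 mm, x along the 100 mm) lying on the fixed plywood base board (140 x 80 x 12 mm) of the spacer pile; its top face, 5 mm above this point, is 32 mm above the table. There are no plaques in this pile
- pile_low_center (a point): Centre of the lower blue spacer board of the spacer pile, 10 mm below the upper one
- plaque_low_center (a point): Centre of the lower white stone plaque of the stack, 116 x 50 x 12 mm
- spacer_low_center (a point): Centre of the lower blue spacer board of the stack, 100 x 58 x 10 mm
- stamp_foot (a point): Centre of the underside of the loose self-inking seal stamp, z up, about 210 g in all. Grey foot 58 (x) x 42 (y) x 7 mm, on it a black upright body 52 (x) x 38 (y) mm whose top is 47 mm above the underside, on that the red plunger head. It starts standing upright on a fixed pale tile, 85 x 85 x 8 mm
- stamp_center (a point): Middle of the stamp's black body, 27 mm above its underside, axes as the stamp's: the place to grip, 38 mm wide across its y
- plunger_top (a point): Middle of the top of the round red plunger head of the stamp: 34 mm across, 10 mm thick, its top 70 mm above the stamp's underside when up. It goes straight down, and a spring pushes it back up
- plunger (a joint): How far the plunger head is pushed in (m): 0 = up, 0.010 = down on its stop; the spring takes 3 N at the top and 8 N at the stop
- pebble_a: Bystander: small white stone pebble, 41 mm across, 23 mm high; origin at the middle of its underside
- pebble_b: Bystander: reddish stone pebble, 60 mm across, 34 mm high; origin at the middle of its underside
- glue: Bystander: white bottle with blue label, 48 mm across, 125 mm high; origin at the middle of its underside
- bur_block: Bystander: wooden block 70 x 90 x 35 mm with small burs standing in it, 70 mm high in all; origin at the middle of its underside
- finished: Bystander: a finished white stone plaque with a red seal mark, 116 x 50 x 12 mm, lying alone; origin at the middle of its underside
- handpiece: Bystander: blue engraving handpiece lying on its side, about 170 mm long, 25 mm thick; origin at the middle of its underside
- basket: Bystander: red basket of stones, 150 x 100 mm, 60 mm high over its stones; origin at the middle of its underside
Things that resemble listed ones, but are neither listed nor needed, are in the scene too. What is shaped like the part that bears plaque_center but orange or pink is not meant.

How it is judged:
On the way, in this order (a step that is already met when the one before it is completed fails the run):
1. the top spacer lies flat and square on the spacer pile, released (horizontal distance between spacer_center and pile_top_center below 0.013 m and angle between the x axis of spacer_center and the x axis of pile_top_center, either way round below 0.2 rad and z of spacer_center in the frame of pile_top_center between 0.007 and 0.013 m and angle between spacer_center's own z axis and vertical below 0.06 rad and contact force between spacer and the fingers below 0.3 N), for 0.2 s.
2. the stamp stands on the middle of the uncovered plaque, square with it, its plunger not yet down (horizontal distance between stamp_foot and plaque_center below 0.01 m and angle between the x axis of stamp_foot and the x axis of plaque_center, either way round below 0.17 rad and z of stamp_foot in the frame of plaque_center between 0.003 and 0.009 m and angle between stamp_foot's own z axis and vertical below 0.06 rad and value of joint plunger below 0.0065 m), for 0.05 s.
3. the plunger head is pressed down to its stop on the plaque (horizontal distance between stamp_foot and plaque_center below 0.01 m and angle between the x axis of stamp_foot and the x axis of plaque_center, either way round below 0.17 rad and z of stamp_foot in the frame of plaque_center between 0.003 and 0.009 m and angle between stamp_foot's own z axis and vertical below 0.06 rad and value of joint plunger above 0.0085 m), for 0.1 s.
At the end, for the whole second after the job is handed in: Spacer flat on the pile within 13 mm and 11 degrees of the board below; stamp upright on the uncovered plaque within 10 mm of its middle and 10 degrees of its long side (either way round), plunger up again; plaque within 12 mm of its start; all released and at rest (horizontal distance between spacer_center and pile_top_center below 0.013 m and angle between the x axis of spacer_center and the x axis of pile_top_center, either way round below 0.2 rad and z of spacer_center in the frame of pile_top_center between 0.007 and 0.013 m and angle between each of spacer_center, stamp_foot's own z axis and vertical below 0.06 rad and horizontal distance between stamp_foot and plaque_center below 0.01 m and angle between the x axis of stamp_foot and the x axis of plaque_center, either way round below 0.17 rad and z of stamp_foot in the frame of plaque_center between 0.003 and 0.009 m and value of joint plunger below 0.002 m and distance of plaque_center from where it was at the start of the episode below 0.012 m and linear speed of each of spacer, stamp below 0.02 m/s); the robot touches nothing.
It fails at once if the plunger is pushed in more than half-way while the stamp is not on the middle of the plaque (value of joint plunger above 0.0055 m and (horizontal distance between stamp_foot and plaque_center above 0.015 m or z of stamp_foot in the frame of plaque_center above 0.014 m)).
It fails at once if the spacer or the stamp is dropped ((linear speed of spacer above 0.6 m/s and contact force between spacer and the fingers below 0.3 N) or (linear speed of stamp above 0.6 m/s and contact force between stamp and the fingers below 0.3 N)).
It fails at once if the rest of the stack or the spacer pile is shifted by more than 20 mm (distance of any of plaque_center, plaque_low_center, spacer_low_center, pile_top_center, pile_low_center from where it was at the start of the episode above 0.02 m).
It fails at once if a bystander is moved by more than 30 mm (distance of any of pebble_a, pebble_b, glue, bur_block, finished, handpiece, basket from where it was at the start of the episode above 0.03 m).
It also fails if it takes over 72 s, if anything falls off the work surface, if the arm or the gripper's body presses on something with over 40 N, if the wrist force passes 120 N, or if a joint passes its speed limit or range.

## Working session

There is one attempt and no reset: what is moved stays moved. The work goes in short steps, Python scripts to look and compute and a shell command to move; the robot and the scene stay as the last step left them, time stands still between calls to the robot, and variables do not carry over. Pictures are saved under pics/ and viewed, at most 10 in all, crops included, and the job is handed in when it is done.

```bash
mkdir -p pics
cat > h.py <<'E'
from bench import robot
import numpy as np, cv2
def cam(n): 
    c=robot.read_camera(n); c['R']=np.array(c['R']); c['t']=np.array(c['t']); return c
def back(c,u,v,z):
    d=c['R'].T@np.array([(u-c['cx'])/c['fx'],(v-c['cy'])/c['fy'],1]); o=-c['R'].T@c['t']
    return o+d*(z-o[2])/d[2]
def proj(c,X):
    p=c['R']@np.array(X)+c['t']; return np.array([c['fx']*p[0]/p[2]+c['cx'],c['fy']*p[1]/p[2]+c['cy']])
def save(c,name,box=None,s=1):
    f=c['frame'][:,:,::-1]
    if box: l,t,r,b=box; f=f[t:b,l:r]
    cv2.imwrite('pics/'+name,cv2.resize(np.ascontiguousarray(f),None,fx=s,fy=s,interpolation=cv2.INTER_CUBIC))
def rect(c,mask,z):
    m=mask.astype(np.uint8); k,_=cv2.findContours(m,cv2.RETR_EXTERNAL,cv2.CHAIN_APPROX_NONE)
    k=max(k,key=cv2.contourArea)[:,0,:]
    P=np.array([back(c,u,v,z)[:2] for u,v in k])*1000
    (cx,cy),(w,h),a=cv2.minAreaRect(P.astype(np.float32))
    if w<h: w,h,a=h,w,a+90
    return np.round([cx,cy,w,h,(a+90)%180-90],1)
E
python3 - <<'E'
from h import *
for n in('top','side'):
    c=cam(n); save(c,n+'0.png'); print(n,-c['R'].T@c['t'],c['fx'])
    for q in('spacer_center','plaque_center','pile_top_center','stamp_foot','plunger_top','glue','bur_block','finished','handpiece','basket','pebble_a'):
        print(q,[(np.round(d['extent']).astype(int).tolist(),round(d['p'],2)) for d in robot.recognise(n,q)])
print(robot.state())
E
```

```text
top [0.43825528 0.01255246 1.52567352] 473.3171953975323
spacer_center [([203, 198, 223, 230], 0.74)]
plaque_center [([182, 142, 198, 181], 0.82), ([186, 263, 226, 286], 0.78)]
pile_top_center [([352, 189, 379, 227], 0.84), ([119, 162, 158, 214], 0.64)]
stamp_foot [([267, 196, 290, 216], 0.57)]
plunger_top [([269, 193, 287, 216], 0.74)]
glue [([222, 140, 238, 159], 0.51), ([203, 200, 221, 232], 0.28)]
bur_block [([324, 140, 355, 168], 0.89)]
finished [([261, 144, 298, 158], 0.56)]
handpiece [([239, 254, 248, 264], 0.69), ([410, 171, 419, 214], 0.58)]
basket [([117, 164, 160, 216], 0.71)]
pebble_a [([402, 234, 424, 253], 0.53), ([237, 251, 247, 264], 0.47)]
side [0.175391   0.82400425 0.65636403] 430.2167973726987
spacer_center [([213, 254, 265, 283], 0.78)]
plaque_center [([311, 297, 339, 342], 0.87), ([126, 278, 181, 310], 0.8), ([222, 268, 274, 286], 0.6)]
pile_top_center [([285, 164, 326, 187], 0.68)]
stamp_foot [([254, 206, 282, 236], 0.69)]
plunger_top [([260, 203, 273, 217], 0.64), ([255, 204, 280, 233], 0.36)]
glue [([161, 206, 188, 258], 0.7), ([284, 152, 324, 165], 0.64)]
bu
[... 256 characters left out ...]
 ([347, 158, 363, 172], 0.59)]
{'t': 1.2, 'qpos': array([ 1.24599090e+00,  2.59993105e-01, -1.38093270e-01,  1.17266192e+00,
       -2.39437239e-05,  1.57079796e+00]), 'joint_vel': array([ 0.00084236,  0.0007964 ,  0.0018748 , -0.00046095, -0.00063088,
       -0.00179374]), 'tau': array([-1.27007464e-03, -4.05619311e+01,  2.54237688e+01,  1.12294103e-03,
       -9.94910624e-05, -1.29201567e-06]), 'eef_pos': array([0.16755055, 0.49755668, 0.24531048]), 'ee_rot': array([3.14154462e+00, 2.39436456e-05, 2.81678559e+00]), 'force': array([ 1.12525913, -0.35561989,  0.321546  ]), 'wrist_torque': array([-0.02512102,  0.02507181, -0.02949263]), 'gripper_force': 0.0, 'finger_gap': 0.08542921292736139}
```

View top.

Run:
```python
import cv2
a=cv2.imread('pics/top0.png')[120:310,100:440]; cv2.imwrite('pics/topc.png',cv2.resize(a,None,fx=2.35,fy=2.35,interpolation=cv2.INTER_CUBIC))
```

```text
(no output)
```

View pics/topc.png

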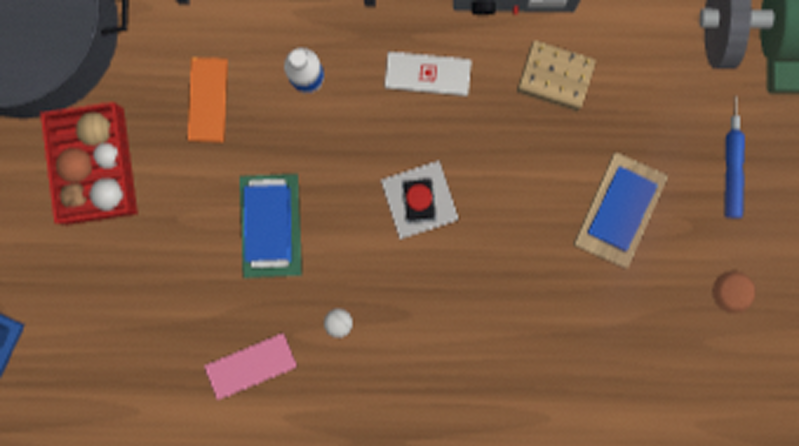

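View pics/side0.png

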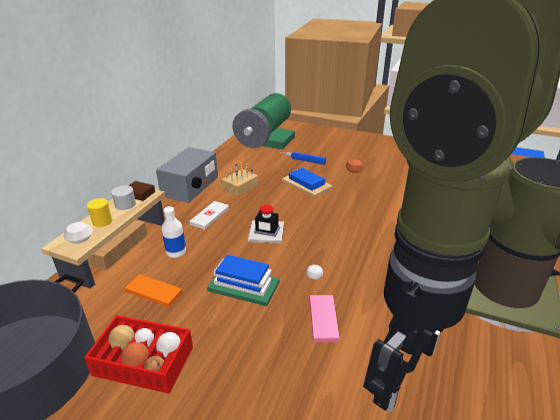

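The top view shows these candidates, in full-frame pixels:
- **Blue boards:** the stack top at (213,214), on green with white ends, and the pile at (364,208), on plywood. There is also blue tray stuff at the left edge, around (102,267).
- **Plaque look-alikes:** orange at (188,162), pink at (206,276), and the finished plaque at (282,151).
- **Stamp:** on its tile at (278,204).

I choose the stack at (213,214), which has the green base and white ends.

```bash
cat > m.py <<'E'
from h import *
def measure(c,box,z,kind):
    l,t,r,b=box; f=c['frame'].astype(int); R,G,B=f[...,0],f[...,1],f[...,2]
    m={'blue':(B>R+50)&(B>G+40),'red':(R>G+80)&(R>B+80),'tile':(f.min(2)>120)&(f.max(2)-f.min(2)<35),'black':f.max(2)<75}[kind]
    k=np.zeros_like(m); k[t:b,l:r]=m[t:b,l:r]
    v,u=np.nonzero(k); P=np.array([back(c,a,bb,z)[:2] for a,bb in zip(u,v)])*1000
    w,V=np.linalg.eigh(np.cov(P.T)); d=V[:,1]
    return np.round(P.mean(0),1), round(float(np.degrees(np.arctan2(d[1],d[0])))%180,1), np.round(np.sqrt(12*w),1), rect(c,k,z)
E
python3 - <<'E'
from m import *
c=cam('top')
for n,b,z,k in(('spacer',(195,190,232,240),.056,'blue'),('pile',(340,180,390,238),.032,'blue'),('plung',(265,190,295,220),.078,'red'),('black',(265,190,295,220),.055,'black'),('tile+',(255,180,305,230),.008,'tile')):
    print(n,*measure(c,b,z,k))
print('x',c['R'])
a=c['frame'][180:240,190:310]
save(c,'crop1.png',(190,180,390,240),4)
s=cam('side'); save(s,'crop2.png',(200,150,340,310),4)
# side estimates
for n,b,z,k in(('plung',(255,200,285,222),.073,'red'),('spacerS',(210,250,275,278),.056,'blue'),('pileS',(280,165,330,187),.032,'blue')): print(n,*measure(s,b,z,k))
E
```

```text
spacer [525.2 208.4] 1.6 [62.1 99.1] [524.  208.   99.9  59.4   1.5]
pile [ 552.8 -265.7] 155.1 [57.2 99.2] [ 552.7 -265.7   98.2   57.5  -25.9]
plung [560.6   7.5] 64.3 [27.4 28.7] [560.6   7.9  30.7  27.7 -89.2]
black [555.5   8.3] 7.3 [42.8 66.8] [543.7   7.5  37.4  21.9 -89.2]
tile+ [563.5   5.8] 86.4 [97.7 98.5] [563.    6.9  85.7  83.6  19.3]
x [[ 0.01522508 -0.99983933 -0.00946083]
 [-0.99725748 -0.01449902 -0.07257613]
 [ 0.0724273   0.01053986 -0.997318  ]]
plung [565.3   6.6] 117.9 [31.4 41.2] [565.1   5.7  41.9  32.8 -66.1]
spacerS [529.9 214.3] 12.9 [ 61.5 100.9] [527.  215.5 102.6  65.6   2.9]
pileS [ 553.  -252.5] 152.3 [ 74.2 112. ] [ 553.2 -251.5  119.5   78.5  -24.1]
```

View pics/crop1.png

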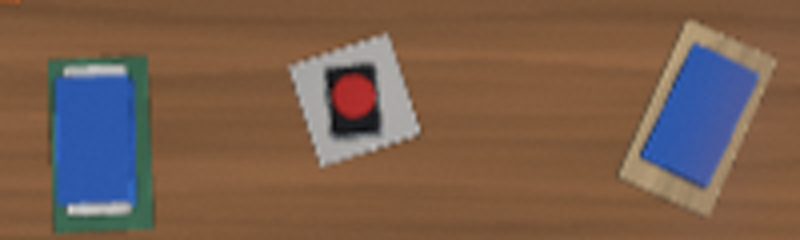

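View pics/crop2.png

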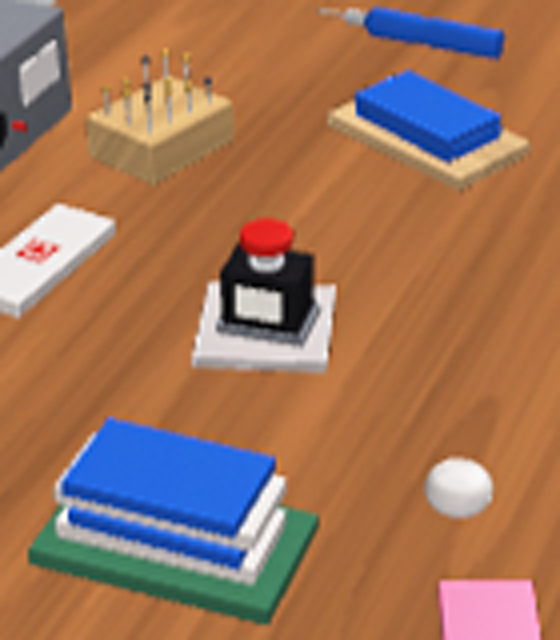

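The crops confirm the choice. The blue board with white ends on the green base is the stack, and the stamp stands on its tile with its long side roughly along x. Next I refine the poses with a box fit over both cameras.

```bash
cat > fit.py <<'E'
from h import *
from scipy.optimize import minimize
S=4
def mask(c,box,kind):
    f=cv2.resize(c['frame'],None,fx=S,fy=S,interpolation=cv2.INTER_LINEAR).astype(int)
    R,G,B=f[...,0],f[...,1],f[...,2]
    m={'blue':(B>R+45)&(B>G+35),'black':f.max(2)<62,'dark':f.max(2)<75,'red':(R>G+80)&(R>B+80)}[kind]
    k=np.zeros(m.shape,np.uint8); l,t,r,b=[S*i for i in box]; k[t:b,l:r]=m[t:b,l:r]
    n,lab,st,_=cv2.connectedComponentsWithStats(k)
    k=(lab==1+np.argmax(st[1:,4])).astype(np.uint8) if kind=='blue' else k
    h=cv2.convexHull(np.argwhere(k)[:,::-1].astype(np.int32)); o=np.zeros_like(k); cv2.fillConvexPoly(o,h,1)
    return o
def render(c,p,size,z0,z1,shape):
    x,y,a=p[0]/1e3,p[1]/1e3,np.radians(p[2]); q=[]
    for sx in(-.5,.5):
        for sy in(-.5,.5):
            X,Y=sx*size[0],sy*size[1]
            for z in(z0,z1): q.append(proj(c,[x+X*np.cos(a)-Y*np.sin(a),y+X*np.sin(a)+Y*np.cos(a),z]))
    q=(np.array(q)+.5)*S-.5; o=np.zeros(shape,np.uint8)
    cv2.fillConvexPoly(o,cv2.convexHull(np.round(q*16).astype(np.int32)),1,shift=4); return o
def fit(views,p0,size,z0,z1,kind):
    M=[(c,mask(c,b,kind)) for c,b in views]
    def f(p):
        e=0
        for c,m in M:
            r=render(c,p,size,z0,z1,m.shape); e+=(r!=m).sum()/m.sum()
        return e
    r=minimize(f,p0,method='Nelder-Mead',options=dict(initial_simplex=np.array([p0]*4)+np.array([[0,0,0],[6,0,0],[0,6,0],[0,0,8]])))
    return np.round(r.x,1),round(r.fun,3)
E
python3 - <<'E'
from fit import *
t=cam('top');s=cam('side')
A=((t,(195,190,232,240)),(s,(205,245,280,300)))
B=((t,(340,180,390,238)),(s,(280,165,330,195)))
C=((t,(265,190,295,220)),(s,(250,204,282,237)))
for n,V,p,sz,z0,z1,k in(('spacer',A,[525,208,3],(.1,.058),.046,.056,'blue'),('pile',B,[553,-266,155],(.1,.058),.012,.032,'blue'),('body',C,[558,7,5],(.052,.038),.015,.055,'black'),('bodyd',C,[558,7,5],(.052,.038),.015,.055,'dark')):
    print(n,fit(V,p,sz,z0,z1,k),fit(V[:1],p,sz,z0,z1,k),fit(V[1:],p,sz,z0,z1,k))
E
```

```text
spacer (array([527.6, 210.4,   2.9]), np.float64(0.149)) (array([525. , 209.2,   2.5]), np.float64(0.039)) (array([529.9, 211.2,   2.6]), np.float64(0.016))
pile (array([ 555.9, -267.3,  156.3]), np.float64(0.163)) (array([ 554.3, -267.4,  155. ]), np.float64(0.078)) (array([ 558.1, -268.1,  154.5]), np.float64(0.042))
body (array([561.9,   8.7,   5.1]), np.float64(0.313)) (array([560.2,   8.4,   5. ]), np.float64(0.137)) (array([564.8,   7.8,  15.1]), np.float64(0.113))
bodyd (array([561. ,   8.9,   5.4]), np.float64(0.264)) (array([559.9,   8. ,   6.2]), np.float64(0.086)) (array([564.3,   9.4,  14.2]), np.float64(0.083))
```

```bash
python3 -m creep '[[36,-29,0,0.037,-1],[36,-29,0,0.037,-1],[36,-29,0,0.037,-1],[36,-29,-10,0.037,-1],[36,-29,-10,0.037,-1],[36,-29,-10,0.037,-1],[36,-29,-15,0.037,-1],[36,-29,-15,0.037,-1],[36,-29,-15,0.037,-1],[36,-26,-20,0.037,-1],[0,0,0,0,-1],[0,0,0,0,-1]]'
```

```text
t: 2.9
eef_pos: [0.5271, 0.2106, 0.1502]
ee_rot: [3.141, -0.001, -3.097]
force: [-0.7, -0.1, -0.2]
finger_gap: 0.0856
gripper_force: 0.0
```

```bash
python3 -m creep '[[0,0,-30,0,-1],[0,0,-30,0,-1],[0,0,-20,0,-1],[0,0,-10,0,-1],[0,0,-10,0,-1],[0,0,0,0,-1]]'
python3 - <<'E'
from h import *
s=cam('side'); save(s,'c3.png',(190,180,330,320),4)
E
```

```text
t: 3.65
eef_pos: [0.5272, 0.2108, 0.0503]
ee_rot: [-3.142, -0.0, -3.096]
force: [0.0, -0.3, 1.1]
finger_gap: 0.0854
gripper_force: 0.0
```

View pics/c3.png

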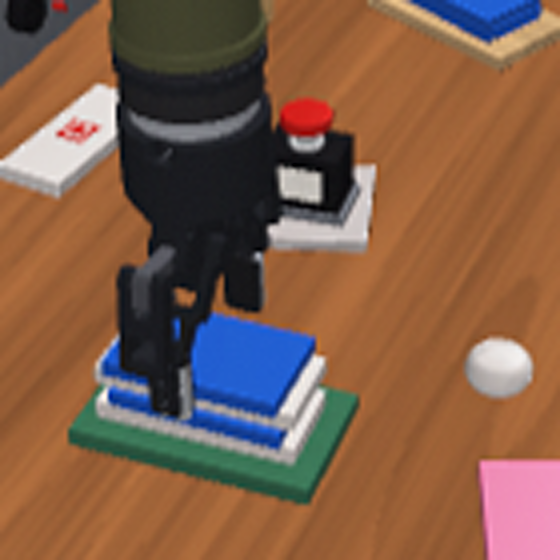

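The near finger stands just in front of the long side of the top spacer, about at its middle (crop 175,390), and clear of the board. I'll close the gripper.

```bash
python3 -m creep '[[0,0,0,0,0],[0,0,0,0,0.5],[0,0,0,0,1],[0,0,0,0,1],[0,0,0,0,1],[0,0,0,0,1]]'
```

```text
t: 4.45
eef_pos: [0.5284, 0.2108, 0.0514]
ee_rot: [3.141, 0.002, -3.096]
force: [-1.4, 0.2, 5.9]
finger_gap: 0.0564
gripper_force: 64.3
```

```bash
python3 -m creep '[[0,0,2,0,1],[0,0,4,0,1],[0,0,10,0,1],[0,0,20,0,1],[0,0,30,0,1],[0,0,30,0,1],[0,0,0,0,1]]'
python3 - <<'E'
from h import *
s=cam('side'); save(s,'c4.png',(170,130,330,310),3.3)
E
```

```text
t: 5.32
eef_pos: [0.5296, 0.2114, 0.1492]
ee_rot: [3.14, 0.006, -3.096]
force: [-1.4, 0.2, -0.8]
finger_gap: 0.0566
gripper_force: 63.8
```

View pics/c4.png

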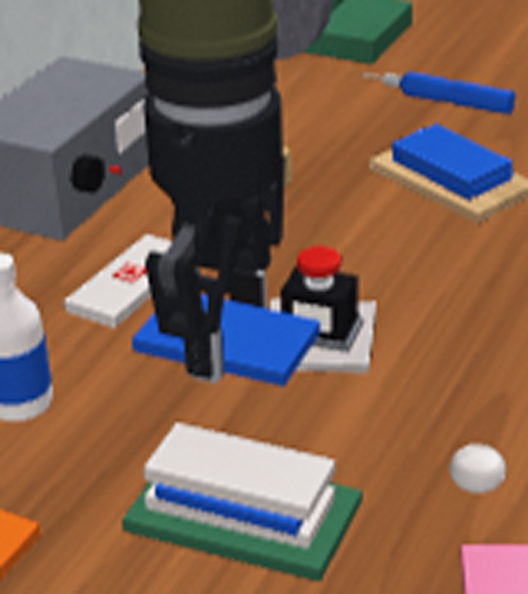

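The spacer is lifted level, with white plaque showing below. I'll carry it to the pile.

```bash
python3 -m creep '[[2,-15,0,-0.02,1],[2,-25,0,-0.03,1],[2,-40,0,-0.04,1],[2,-40,0,-0.04,1],[2,-40,0,-0.04,1],[2,-40,0,-0.04,1],[2,-40,0,-0.04,1],[2,-40,0,-0.04,1],[2,-40,0,-0.04,1],[2,-40,0,-0.04,1],[2,-40,0,-0.04,1],[2,-40,0,-0.04,1],[2,-25,0,-0.02,1],[2,-14,0,-0.01,1],[0,0,-30,0,1],[0,0,-25,0,1],[0,0,-20,0,1],[0,0,-10,0,1],[0,0,0,0,1],[0,0,0,0,1]]'
python3 - <<'E'
from h import *
s=cam('side'); save(s,'c5.png',(240,110,360,220),5)
E
```

```text
t: 7.88
eef_pos: [0.5562, -0.2685, 0.0622]
ee_rot: [3.142, 0.001, 2.707]
force: [0.1, -0.7, -1.0]
finger_gap: 0.0566
gripper_force: 63.8
```

View pics/c5.png

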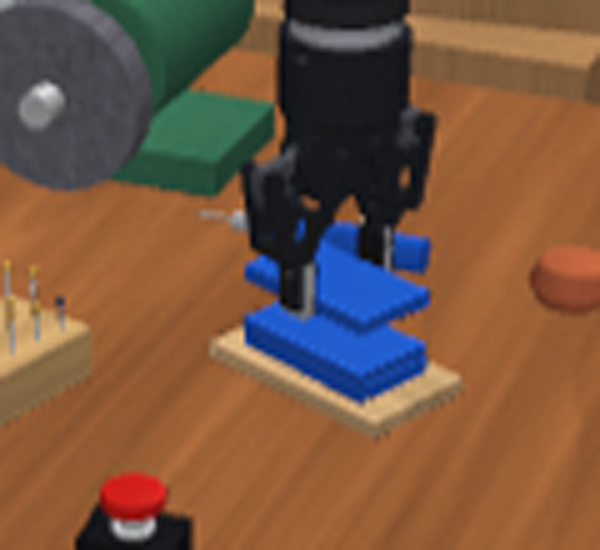

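The board hovers parallel to the pile and right above it (crop 335,285 over 335,350). I'll lower it slowly.

```bash
python3 -m creep '[[0,0,-8,0,1],[0,0,-6,0,1],[0,0,-4,0,1],[0,0,-2,0,1],[0,0,0,0,1],[0,0,0,0,1]]'; python3 -m creep '[[0,0,-1,0,1],[0,0,0,0,1]]';python3 -m creep '[[0,0,-1,0,1],[0,0,0,0,1]]'
```

```text
t: 8.68
eef_pos: [0.5552, -0.2683, 0.0418]
ee_rot: [3.141, -0.0, 2.707]
force: [-2.4, 1.3, 4.9]
finger_gap: 0.0563
gripper_force: 67.5
t: 8.93
eef_pos: [0.5554, -0.2681, 0.0416]
ee_rot: [3.141, 0.0, 2.707]
force: [-3.8, 2.5, 11.0]
finger_gap: 0.0565
gripper_force: 70.5
t: 9.18
eef_pos: [0.5556, -0.2678, 0.0414]
ee_rot: [3.14, 0.001, 2.707]
force: [-4.9, 3.6, 15.5]
finger_gap: 0.0561
gripper_force: 72.9
```

```bash
python3 -m creep '[[0,0,2,0,1],[0,0,0,0,1],[0,0,0,0,-0.5],[0,0,0,0,-0.7],[0,0,0,0,-1],[0,0,0,0,-1],[0,0,0,0,-1]]'
python3 - <<'E'
from h import *
s=cam('side'); save(s,'c6.png',(260,130,350,200),6)
E
```

```text
t: 10.05
eef_pos: [0.5556, -0.2684, 0.0412]
ee_rot: [3.142, -0.0, 2.707]
force: [-0.3, 0.1, 0.0]
finger_gap: 0.0853
gripper_force: 0.0
```

View pics/c6.png

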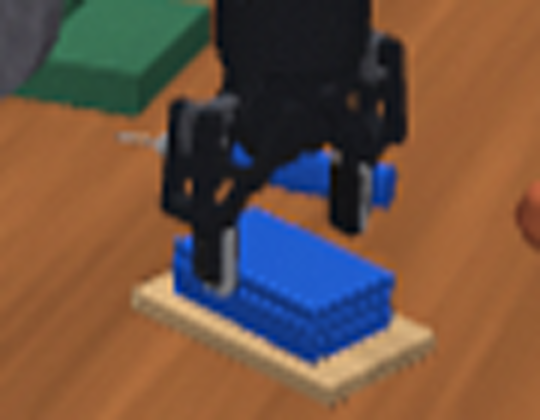

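The three blue boards lie flush and the fingers are open. On to the stamp.

```bash
python3 -m creep '[[0,0,10,0,-1],[0,0,30,0,-1],[0,0,40,0,-1],[0,17,30,0,-1],[1,40,0,0.08,-1],[1,40,0,0.08,-1],[1,40,0,0.08,-1],[1,40,0,0.08,-1],[1,40,0,0.08,-1],[1,40,0,0.08,-1],[0.5,20,0,0.077,-1],[0,0,-20,0,-1],[0,0,0,0,-1],[0,0,0,0,-1]]'
python3 - <<'E'
from fit import *
t=cam('top');s=cam('side')
print(fit(((t,(340,180,390,238)),(s,(280,160,330,195))),[556,-267,155],(.1,.058),.012,.042,'blue'))
save(s,'c7.png',(210,120,330,260),4)
E
```

```text
t: 11.85
eef_pos: [0.5623, 0.0083, 0.1321]
ee_rot: [-3.141, 0.001, -3.02]
force: [-0.6, 0.1, 0.4]
finger_gap: 0.0856
gripper_force: 0.0
(array([ 555.9, -268.8,  155.7]), np.float64(0.119))
```

View pics/c7.png

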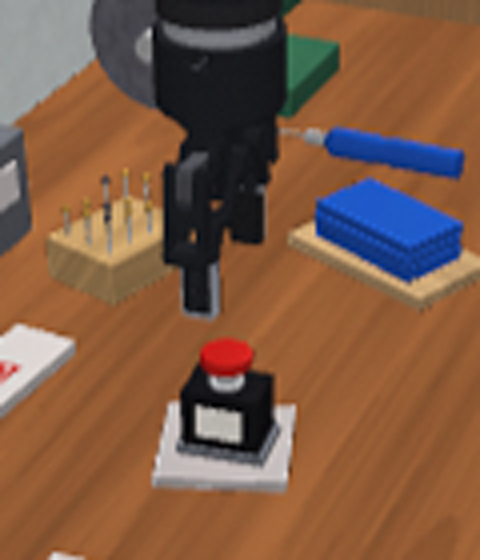

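Run:
```python
from fit import *
s=cam('side');t=cam('top')
for a,b,z in(((180,452),(263,463),.010),((180,392),(268,402),.053)):
    p=back(s,210+a[0]/4,120+a[1]/4,z);q=back(s,210+b[0]/4,120+b[1]/4,z);d=(q-p)[:2];print(np.round(p*1000),np.round(q*1000),np.linalg.norm(d),np.degrees(np.arctan2(d[1],d[0])))
```

```text
[586.  34.  10.] [532.  24.  10.] 0.05440142066265948 -169.7317576467698
[586.  29.  53.] [531.  18.  53.] 0.05635033469605747 -168.5819586412701
```

```bash
python3 -m creep '[[0,0,-30,0.035,-1],[0,0,-30,0,-1],[0,0,-20,0,-1],[0,0,-12,0,-1],[0,0,-6,0,-1],[0,0,0,0,-1],[0,0,0,0,0],[0,0,0,0,0.5],[0,0,0,0,1],[0,0,0,0,1],[0,0,0,0,1],[0,0,0,0,1]]'
```

```text
t: 13.55
eef_pos: [0.5627, 0.0085, 0.0341]
ee_rot: [-3.141, 0.002, -2.984]
force: [-0.8, -0.2, 5.8]
finger_gap: 0.0376
gripper_force: 60.3
```

```bash
python3 -m creep '[[0,0,3,0,1],[0,0,10,0,1],[0,0,25,0,1],[0,0,40,0,1],[0,0,35,0,1],[0,0,0,0,1],[0,0,0,0,1]]'
python3 - <<'E'
from fit import *
import fit as F
t=cam('top');s=cam('side')
def mask(c,box,kind):
    f=cv2.resize(c['frame'],None,fx=S,fy=S,interpolation=cv2.INTER_LINEAR).astype(int)
    m=(f.min(2)>135)&(f.max(2)-f.min(2)<40); k=np.zeros(m.shape,np.uint8); l,q,r,b=[S*i for i in box]; k[q:b,l:r]=m[q:b,l:r]
    n,lab,st,_=cv2.connectedComponentsWithStats(k); return (lab==1+np.argmax(st[1:,4])).astype(np.uint8)
F.mask=mask
A=((t,(195,185,235,245)),(s,(205,252,280,300)))
for V in(A,A[:1],A[1:]): print(fit(V,[527,210,3],(.116,.05),.034,.046,'w'))
save(s,'c8.png',(190,120,330,300),4)
E
```

```text
t: 14.42
eef_pos: [0.5612, 0.0085, 0.1455]
ee_rot: [3.141, -0.002, -2.984]
force: [-0.0, -0.1, -2.7]
finger_gap: 0.0375
gripper_force: 59.9
(array([526.2, 209.4,   2.3]), np.float64(0.301))
(array([526.1, 209.4,   3.2]), np.float64(0.068))
(array([527.9, 209.7,   3.6]), np.float64(0.225))
```

View pics/c8.png

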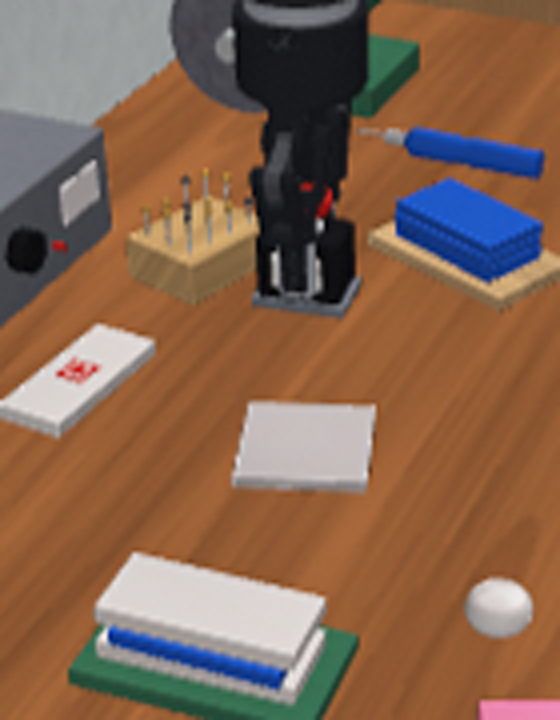

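The stamp is held level and centred (foot at crop 300,300). I'll move it over the uncovered plaque.

```bash
python3 -m creep '[[-2,12,0,-0.007,1],[-4,25,0,-0.015,1],[-6,35,0,-0.015,1],[-6,35,0,-0.015,1],[-6,35,0,-0.015,1],[-5,30,0,-0.015,1],[-3,19,0,-0.015,1],[-2,11,0,-0.01,1],[0,0,0,0,1],[0,0,-20,0,1],[0,0,-20,0,1],[0,0,-15,0,1],[0,0,-8,0,1],[0,0,0,0,1],[0,0,0,0,1]]'
python3 - <<'E'
from h import *
s=cam('side'); save(s,'c9.png',(190,180,310,310),4.5)
E
```

```text
t: 16.4
eef_pos: [0.5286, 0.2107, 0.0839]
ee_rot: [3.141, 0.001, -3.092]
force: [0.6, 0.4, -2.6]
finger_gap: 0.0375
gripper_force: 59.9
```

View pics/c9.png

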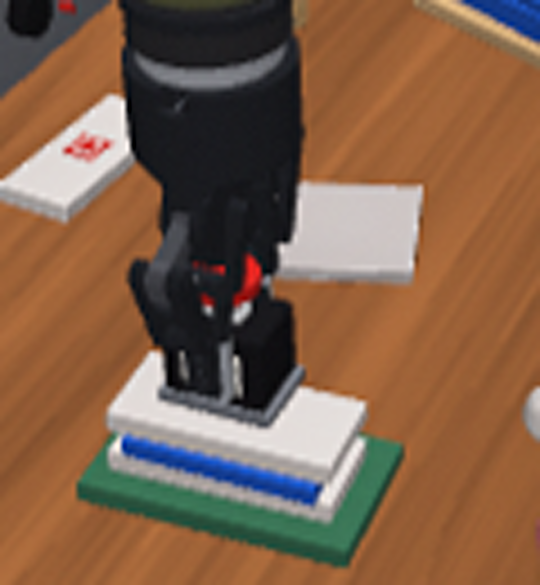

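That makes 11 views, one over the limit of 10, so from here I work from numbers only. The foot hovers over the plaque, with its front edge from crop (162,395) to (268,420). I'll work out where that puts it.

Run:
```python
from h import *
s=cam('side')
z=.059
p=back(s,190+162/4.5,180+395/4.5,z)*1e3;q=back(s,190+268/4.5,180+420/4.5,z)*1e3;r=back(s,190+303/4.5,180+376/4.5,z)*1e3
d=(q-p)[:2];print(p,q,r,np.linalg.norm(d),np.degrees(np.arctan2(-d[1],-d[0])),'diag centre',(p+r)/2)
```

```text
[556.64620424 230.04800335  59.        ] [502.79307132 226.46183063  59.        ] [501.47384684 191.85202311  59.        ] 53.97240554246815 3.809799652397172 diag centre [529.06002554 210.95001323  59.        ]
```

The foot centre is about (529, 211), square within about 1° of the plaque. I'll lower it to contact.

```bash
python3 -m creep '[[0,0,-5,0,1],[0,0,-3,0,1],[0,0,-2,0,1],[0,0,-1,0,1],[0,0,0,0,1],[0,0,0,0,1]]'; python3 -m creep '[[0,0,-1,0,1],[0,0,0,0,1]]'
```

```text
t: 17.25
eef_pos: [0.5281, 0.2106, 0.0724]
ee_rot: [3.142, 0.0, -3.091]
force: [0.3, 1.1, -2.5]
finger_gap: 0.0374
gripper_force: 60.1
t: 17.5
eef_pos: [0.5282, 0.2106, 0.072]
ee_rot: [3.141, 0.001, -3.091]
force: [-1.2, -1.3, 5.6]
finger_gap: 0.0375
gripper_force: 60.6
```

```bash
python3 -m creep '[[0,0,0,0,-0.1],[0,0,0,0,-0.3],[0,0,0,0,-1],[0,0,0,0,-1],[0,0,0,0,-1],[0,0,10,0,-1],[0,0,30,0,-1],[0,0,35,0,-1],[0,0,20,0,-1],[0,0,0,0,1],[0,0,0,0,1],[0,0,0,0,1],[0,0,0,0,1],[0,0,0,0,1]]'
python3 - <<'E'
from m import *
s=cam('side');
print(measure(s,(200,200,300,300),.111,'red'))
f=s['frame'].astype(int); m=(f[...,0]>f[...,1]+80)&(f[...,0]>f[...,2]+80); v,u=np.nonzero(m[200:290,215:280]); print(u.min()+215,u.max()+215,v.min()+200,v.max()+200,[(np.round(proj(s,[.5285+a,.2108+b,z]),1)).tolist() for a,b,z in((.017,0,.116),(-.017,0,.116),(0,-.017,.116),(0,.017,.106))])
E
```

```text
t: 19.25
eef_pos: [0.5278, 0.2105, 0.1657]
ee_rot: [-3.141, -0.001, -3.091]
force: [-0.2, -0.0, -0.3]
finger_gap: -0.0002
gripper_force: 0.0
(array([544.9, 200.1]), 145.6, array([ 30.9, 171.1]), array([530.5, 210. ,  40.3,  33.6, -67.2]))
232 248 240 252 [[233.2, 242.5], [247.9, 246.4], [244.3, 239.8], [237.0, 253.0]]
```

The plunger head shows where predicted. Now I press it.

```bash
python3 -m creep '[[0,0,-15,0,1],[0,0,-12,0,1],[0,0,-5,0,1],[0,0,-2,0,1],[0,0,-2,0,1],[0,0,-2,0,1],[0,0,0,0,1]]'; python3 -m creep '[[0,0,-2,0,1],[0,0,-2,0,1],[0,0,-2,0,1],[0,0,0,0,1],[0,0,0,0,1]]'
```

```text
t: 20.18
eef_pos: [0.5283, 0.2107, 0.1289]
ee_rot: [3.141, 0.001, -3.091]
force: [-1.0, -0.2, 2.8]
finger_gap: -0.0003
gripper_force: 1.7
t: 20.8
eef_pos: [0.5283, 0.2106, 0.1228]
ee_rot: [3.141, 0.001, -3.091]
force: [-1.6, -1.9, 6.0]
finger_gap: 0.0003
gripper_force: 3.2
```

```bash
python3 -m creep '[[0,0,-2,0,1],[0,0,-1,0,1],[0,0,0,0,1],[0,0,0,0,1]]'; python3 -m creep '[[0,0,-1,0,1],[0,0,-1,0,1],[0,0,0,0,1],[0,0,0,0,1],[0,0,0,0,1]]'
```

```text
t: 21.3
eef_pos: [0.5283, 0.2107, 0.12]
ee_rot: [3.141, 0.001, -3.091]
force: [-1.1, 0.0, 7.6]
finger_gap: 0.0001
gripper_force: 3.8
t: 21.92
eef_pos: [0.5284, 0.2107, 0.1199]
ee_rot: [3.141, 0.002, -3.091]
force: [-4.9, -2.3, 18.9]
finger_gap: -0.0003
gripper_force: 9.3
```

The plunger is on its stop: 19 N with no further travel. I'll release it slowly, retreat and check.

```bash
python3 -m creep '[[0,0,2,0,1],[0,0,3,0,1],[0,0,4,0,1],[0,0,5,0,1],[0,0,20,0,1],[0,0,40,0,1],[-30,0,40,0,1],[-50,30,0,0,1],[-50,30,0,0,1],[-50,30,0,0,1],[0,0,0,0,1],[0,0,0,0,1],[0,0,0,0,1],[0,0,0,0,1]]'
python3 - <<'E'
from fit import *
t=cam('top');s=cam('side')
f=s['frame'].astype(int); m=(f[...,0]>f[...,1]+80)&(f[...,0]>f[...,2]+80); v,u=np.nonzero(m[200:290,215:280]); print(u.min()+215,u.max()+215,v.min()+200,v.max()+200)
for V in(((t,(195,185,235,245)),(s,(215,236,260,285))),): print('body',[fit(X,[528,210,3],(.052,.038),.053,.093,'dark') for X in(V,V[:1],V[1:])])
print('pile',fit(((t,(340,180,390,238)),(s,(280,160,330,195))),[556,-267,155],(.1,.058),.012,.042,'blue'))
E
```

```text
t: 23.68
eef_pos: [0.3491, 0.3, 0.2311]
ee_rot: [-3.141, -0.0, -3.093]
force: [0.1, 0.5, 0.1]
finger_gap: -0.0002
gripper_force: 0.0
232 248 240 252
body [(array([527. , 211.9,   0.7]), np.float64(0.237)), (array([524.8, 211.3,   1. ]), np.float64(0.061)), (array([529.7, 212.5,   9.2]), np.float64(0.118))]Traceback (most recent call last):
  File "<stdin>", line 5, in <module>
  File "fit.py", line 22, in fit
    M=[(c,mask(c,b,kind)) for c,b in views]
          ~~~~^^^^^^^^^^
  File "fit.py", line 10, in mask
    k=(lab==1+np.argmax(st[1:,4])).astype(np.uint8) if kind=='blue' else k
              ~~~~~~~~~^^^^^^^^^^
    return _wrapfunc(a, 'argmax', axis=axis, out=out, **kwds)
    return bound(*args, **kwds)
ValueError: attempt to get argmax of an empty sequence
```

```bash
python3 -c "
from bench import robot; print(robot.sign_off())"
```

```text
the job is handed in; nothing more can be done
None
```

I handed the job in after 23.7 s on the robot clock, with the spacer on the pile, the plunger pressed to its stop and back up, and the stamp standing on the uncovered plaque; the sign-off gave no verdict, I couldn't re-measure the pile at the end because the arm hid it, and I viewed 11 pictures, one over the limit of 10.

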